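# Lay the flanged riser on its side over the stop bar

## Task

Push the tall riser pipe along the bench until its square foot is flat up against the stop bar, then tip it over the bar by pushing near its top, so that it comes down gently on its side: pipe lying on the padded rest, foot still against the bar. Only push it, never pick it up, leave the other things where they are, and finish with the hand clear.

Things in the scene. Friction and masses are not known exactly. Their poses are not given: they have to be found in the camera images.
- riser: Loose tall part, 0.7-1 kg, upright at the start: square aluminium foot 130 x 130 x 18 mm with a black plastic pipe 32 mm thick standing in its centre; 215 mm tall over all. Origin: centre of the foot's underside; z along the pipe; x, y square to the foot's sides. At the start x is within 0.25 rad of the fixture's x, the foot 25-95 mm short of the stop bar, within 15 mm of its middle.
- riser_top (a point): Centre of the pipe's top end, 215 mm above the riser's underside. About 3 N up here starts it tipping. Nearly all the weight is in the foot (centre of mass 18 mm up): released before about 74 degrees of tip it swings back upright; past that it falls the last few degrees on to the rest by itself.
- riser_heel (a point): Middle of the foot's rear (-x) side face: 65 mm behind the riser's origin, 9 mm up. Pushed here the riser slides along the bench (about 4 to 11 N) without tipping. If it comes up to the bar askew, one corner first, a push in the middle can jam: push behind the corner that lags and it swings square.
- riser_toe (a point): Middle of the foot's leading (+x) bottom edge, 65 mm ahead of the riser's origin: the riser tips about this edge, which stays on the bench and slides back up to 18 mm from the bar as the foot turns.
- fixture: Tipping fixture, fixed to the bench. Origin on the bench at the middle of the stop bar's face; x is the way the riser is pushed and then tipped, y along the bar, z up. Stop bar: aluminium, 170 mm long, 28 mm high, from x = 0 (the face the foot goes against) to x = 20 mm. Two side bars (10 mm high, at y = +-78 mm) run from it to the padded rest at x = 125 to 175 mm.
- stop_face (a point): Top edge of the stop bar's face, in its middle, 28 mm above the bench.
- rest_top (a point): Middle of the padded rest's top (plywood block with black rubber pad, 170 mm wide), 70 mm above the bench, 150 mm beyond the stop bar's face. With the pipe on it and the foot against the bar the riser is tipped about 83 degrees, its origin about 26 mm behind the bar's face.
- rest_pad: The rubber pad on the rest, 10 mm thick, fixed; origin at the centre of its underside, 60 mm above the bench.
- cleaner: Bystander: bottle 52 mm in diameter, 130 mm tall, standing to one side of the fixture (its -y side); origin at the centre of its underside.
- seat_ring: Bystander: brass ring 60 mm across, 16 mm high, lying on the bench beside the riser, on its -y side; origin at the centre of its underside.
- wrench: Bystander: steel wrench lying flat on the bench beyond the padded rest, across the fixture's x; origin near its middle.
There are look-alikes about, which are no part of the job. Leave any brown look-alike of the riser alone. What is shaped like the fixture but yellow is not meant.

How it is judged:
On the way, in this order (a step that is already met when the one before it is completed fails the run):
1. the riser stands upright with its foot flat against the stop bar (x of riser in the frame of fixture above -0.072 m and angle between riser's own z axis and vertical below 0.1 rad and angle between the x axis of riser and the x axis of fixture, either way round below 0.1 rad), for 0.2 s.
2. the riser is tipped over the bar on to the rest (angle between riser's own z axis and vertical above 1.35 rad and contact force between riser and rest_pad above 0.1 N), for 0.1 s.
At the end, for the whole second after the job is handed in: The riser lies still on its side, pipe on the rubber pad and along the fixture's x (within 0.25 rad, 0.12 of it the slope), toe edge on the bench, origin at most 38 mm behind the bar's face (foot within 12 mm of the bar) and within 50 mm of the fixture's middle line (angle between the z axis of riser and the x axis of fixture, either way round below 0.25 rad and x of riser_top in the frame of fixture above 0.15 m and x of riser in the frame of fixture above -0.038 m and y of riser in the frame of fixture between -0.05 and 0.05 m and height (world z) of riser_toe below 0.012 m and contact force between riser and rest_pad above 0.1 N and linear speed of riser below 0.02 m/s and angular speed of riser below 0.1 rad/s); the robot touches nothing.
It fails at once if the riser is lifted: its toe edge is more than 30 mm above the bench, or the top of the standing pipe rises (height (world z) of riser_toe above 0.03 m or height (world z) of riser_top above 0.245 m).
It fails at once if the riser comes down hard: tipped past 1 rad it turns faster than 2.2 rad/s (let down slowly it stays below 1.6) (angular speed of riser above 2.2 rad/s and angle between riser's own z axis and vertical above 1 rad).
It fails at once if the bottle is disturbed (moved 20 mm or tipped) (distance of cleaner from where it was at the start of the episode above 0.02 m or angle between cleaner's own z axis and vertical above 0.3 rad).
It fails at once if the ring or the wrench is moved 20 mm (distance of any of seat_ring, wrench from where it was at the start of the episode above 0.02 m).
It also fails if it takes over 64 s, if anything falls off the work surface, if the arm or the gripper's body presses on something with over 40 N, if the wrist force passes 120 N, or if a joint passes its speed limit or range.

## Robot

A 7-joint arm with a two-finger parallel gripper is mounted at the origin on the work surface. World frame = base frame: x ahead of the robot, y to its left, z up, the work surface at z = 0. Lengths are in m, angles in rad, forces in N, time in s.
With the tool pointing down it reaches from about 0.425 to 0.95 m from the base axis. Payload 4.7 kg.
Tool frame: the origin (TCP) lies between the finger pads; the fingertips stand 25 mm ahead of it and the grasp point (between the pads) lies 6 mm ahead of it; z points along the fingers, y is the line along which they close (so a half turn about z gives the same grasp; the last joint's range is limited). The gripper opens to 85 mm and grips with 20 to 120 N. Pads are 22 mm wide; open, the fingers measure 114 mm over their backs; the gripper's body (76 mm by 85 mm) begins 54 mm behind the grasp point. The pads swing forward as they close: fully open they stand 13 mm farther back than shut.
Start: joints at [-1.335, 0.469, -0.049, 1.532, 0.024, 1.141, -0.082], TCP at [0.177, 0.652, 0.256] pointing down, gripper open.
Joint ranges: [-2.59, 2.59], [-0.33, 1.99], [-1.39, 1.29], [0.1, 2.45], [-1.04, 4.18], [0.21, 1.99], [-2.66, 2.66]. Speed limits (rad/s): [2.57, 2.57, 3.14, 3.14, 3.14, 3.14, 3.14].

## Interface

Orientations are given as a 3x3 rotation matrix whose columns are the frame's x, y, z axes.
In Python, from rig import * gives the robot as it stands. Calls block until the motion is done:
- movep(position, orientation): joint-space move of the TCP to a pose.
- move_l(position, attitude=None, feed=0.15, until_force=None): straight line of the TCP; attitude=None keeps the orientation; feed is the mean speed in m/s. With until_force (N) it stops when the force on the tool has changed by that much, and returns True; else False.
- move_joints(angles): joint-space move.
- command_gripper(opening, newtons=None): finger opening in m; newtons is the grip in N (None keeps the last); returns when the fingers have stopped.
- sleep(seconds).
- inverse_kinematics(position, orientation): joint angles nearest the present ones, or None.
- sense(): the state.
- camera(name): name is "side" or "top"; returns (picture, depth): 384x512x3 uint8, red, green, blue; 384x512 float32, m along the optical axis (not along the pixel's ray), 0 where there is no reading.
- camera_params(name): a dict with "K" (3x3 intrinsics, pixels), "position" and "rotation" of the camera in the world. Camera axes: x right, y down, z forward; pixel columns grow to the right and rows downward; lengths in m; the calibration is good to about 2 mm. A picture is of the moment at which its call begins. camera_params takes no time and is no camera call.
A pose or a line that the arm cannot do raises Unreachable and nothing moves.
- finish_job(): hands the job in; it is judged then, once.
The state is a dict: "time_s": time; "joint_pos": joint angles; "qd": joint speeds; "joint_efforts": joint torques, N m; "position": TCP position; "tcp_rot": TCP orientation; "wrist_force": force on the tool from outside, world axes, zero at the start; "ft_torque": the same for the moment, N m; "finger_gap": finger opening in m; "gripper_force": force on a finger pad.
Only numpy, scipy, OpenCV 4.12 (cv2) and the standard library are available. Lean on these libraries where they do the work, as an engineer would, in place of code of your own. Each camera call takes 0.05 s, during which the arm holds its last target. There are 200 camera calls.

## Working session

There is one attempt and no reset: what is moved stays moved. The work goes in short steps, each a Python script; the robot and the scene stay as the last script left them, time stands still between calls to the robot, and variables do not carry over. Pictures are saved under pics/ and viewed, at most 10 in all, crops included, and the job is handed in when it is done.

```bash
mkdir -p pics; ls; python3 - <<'E'
from rig import *
import cv2,numpy as np
for n in("side","top"):
    im,d=camera(n); cv2.imwrite(f"pics/{n}0.png",im[:,:,::-1]); np.savez(f"{n}0.npz",im=im,d=d)
    p=camera_params(n); print(n,p)
s=sense();print(s["time_s"],s["position"],s["tcp_rot"])
E
```

```text
pics
side {'K': array([[413.79223897,   0.        , 254.34659683],
       [  0.        , 413.79223897, 189.16872999],
       [  0.        ,   0.        ,   1.        ]]), 'position': array([0.40862748, 0.69091455, 0.99386616]), 'rotation': array([[-0.97323659, -0.18437567,  0.13717199],
       [-0.22956804,  0.75290795, -0.61678856],
       [ 0.01044292, -0.6317715 , -0.77508433]])}
top {'K': array([[387.15521488,   0.        , 255.16073616],
       [  0.        , 387.15521488, 189.3681686 ],
       [  0.        ,   0.        ,   1.        ]]), 'position': array([0.50923008, 0.02932141, 1.04965703]), 'rotation': array([[-0.02600506, -0.99803574,  0.05699479],
       [-0.99896872,  0.02382204, -0.03865249],
       [ 0.03721884, -0.05794118, -0.99762597]])}
0.1 [0.17649404 0.65100957 0.25537207] [[-9.65153300e-01  2.61684797e-01 -4.17032396e-04]
 [ 2.61685125e-01  9.65151770e-01 -1.71917289e-03]
 [-4.73818550e-05 -1.76839656e-03 -9.99998435e-01]]
```

View pics/top0.png

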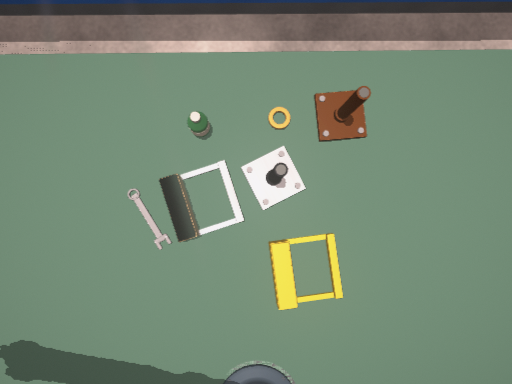

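View pics/side0.png

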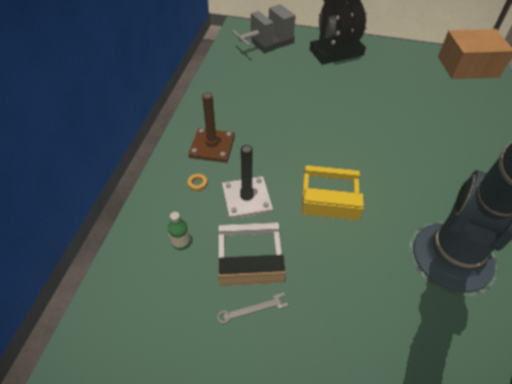

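The top view shows the riser foot (white) at about (273,178), with the pipe top at (281,170). The stop bar runs from about (223,165) to (240,220), with the padded rest at (180,207), bottle (199,122), ring (279,118) and wrench (150,218). The brown and yellow things are look-alikes. Next I'll measure with masks.

```bash
cat > h.py <<'E'
import cv2,numpy as np
from rig import *
def ray(n,uv,z):
    p=camera_params(n);uv=np.atleast_2d(np.array(uv,float))
    d=np.c_[uv,np.ones(len(uv))]@np.linalg.inv(p["K"]).T@p["rotation"].T
    return p["position"]+d*((z-p["position"][2])/d[:,2])[:,None]
def white(im,thr=120):
    h=cv2.cvtColor(im,cv2.COLOR_RGB2HSV); return ((h[:,:,1]<60)&(h[:,:,2]>thr)).astype(np.uint8)
E
python3 - <<'E'
from h import *
f=np.load("top0.npz");im=f["im"]
m=white(im,150); m[:60]=0
n,l,st,c=cv2.connectedComponentsWithStats(m)
for i in range(1,n):
    if st[i,4]>100:
        mm=(l==i).astype(np.uint8)
        ct=max(cv2.findContours(mm,0,2)[0],key=cv2.contourArea)
        hull=cv2.convexHull(ct); r=cv2.minAreaRect(hull); b=cv2.boxPoints(r)
        print(st[i],c[i],r); 
        for z in(0.018,0.028): print(z,ray("top",b,z).round(4)[:,:2].tolist())
h=cv2.cvtColor(im,cv2.COLOR_RGB2HSV)
cv2.imwrite("pics/crop.png",cv2.resize(im[90:260,110:320,::-1],None,fx=3.5,fy=3.5,interpolation=cv2.INTER_CUBIC))
E
```

```text
[ 180  145  126   90 3857] [254.99559243 186.17500648] ((244.83587646484375, 191.34402465820312), (73.02318572998047, 119.08319854736328), 76.6512680053711)
0.018 [[0.6258, 0.192], [0.6935, -0.1198], [0.5009, -0.159], [0.4367, 0.1506]]
0.028 [[0.6246, 0.1904], [0.6917, -0.1184], [0.501, -0.1572], [0.4374, 0.1494]]
[127 188  44  62 488] [148.11065574 218.69877049] ((146.6170196533203, 217.6327667236328), (67.22064971923828, 14.420675277709961), 57.14427947998047)
0.018 [[0.5661, 0.3399], [0.5861, 0.3081], [0.435, 0.2145], [0.4155, 0.2463]]
0.028 [[0.5656, 0.3369], [0.5853, 0.3054], [0.4357, 0.2127], [0.4164, 0.2442]]
```

View pics/crop.png

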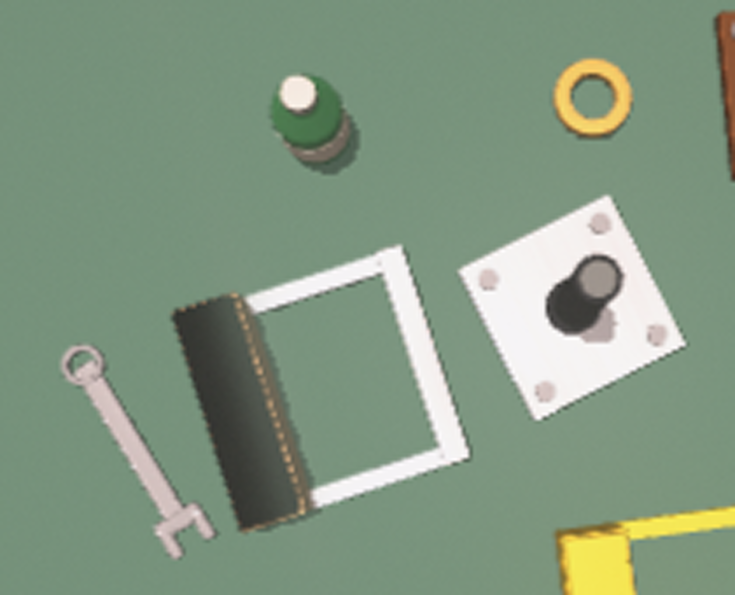

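The crop shows foot corners near (610,196), (685,345), (537,420), (460,270). The stop bar's rear face runs from (402,245) to (468,458), and the ring and bottle are clear of the path. The bench is nearly grey, so the mask needs a tighter saturation limit.

```bash
cat >> h.py <<'E'
def locate(im,show=False):
    h=cv2.cvtColor(im,cv2.COLOR_RGB2HSV)
    m=((h[:,:,1]<30)&(h[:,:,2]>175)).astype(np.uint8); m[:60]=0
    n,l,st,c=cv2.connectedComponentsWithStats(m)
    out=[]
    for i in range(1,n):
        if st[i,4]>250: out.append((st[i],c[i],(l==i).astype(np.uint8)))
    return out
E
python3 - <<'E'
from h import *
im=np.load("top0.npz")["im"]
for s,c,mm in locate(im):
    ct=max(cv2.findContours(mm,0,2)[0],key=cv2.contourArea)
    r=cv2.minAreaRect(ct); print(s,c.round(1),r)
    b=cv2.boxPoints(r)
    print("z18",ray("top",b,.018)[:,:2].round(4).tolist(),"mid",ray("top",r[0],.018)[0,:2].round(4))
    print("z28",ray("top",b,.028)[:,:2].round(4).tolist())
for a,b in(((402,245),(468,458)),): 
    print(ray("top",np.array([a,b])/3.5+[110,90],.028))
print("ring",ray("top",np.array([[593,97]])/3.5+[110,90],.016))
E
```

```text
[ 241  146   65   64 2017] [272.2 178. ] ((273.0000305175781, 177.50001525878906), (48.29906463623047, 48.746280670166016), 63.43495178222656)
z18 [[0.6296, 0.0273], [0.6861, -0.0916], [0.5681, -0.1462], [0.5127, -0.0274]] mid [ 0.5989 -0.0593]
z28 [[0.6284, 0.0273], [0.6844, -0.0904], [0.5675, -0.1445], [0.5127, -0.0269]]
[180 160  64  75 944] [219.9 194.4] ((211.9000244140625, 197.19998168945312), (64.19422912597656, 46.48548126220703), 71.56505584716797)
z18 [[0.6136, 0.1889], [0.6504, 0.0712], [0.4866, 0.0209], [0.4511, 0.1381]] mid [0.5501 0.1049]
z28 [[0.6126, 0.1874], [0.6491, 0.0708], [0.4868, 0.021], [0.4516, 0.1371]]
[128 189  43  60 390] [148.8 219.2] ((146.69363403320312, 217.83026123046875), (66.53541564941406, 14.166544914245605), 56.88865280151367)
z18 [[0.5647, 0.3392], [0.5844, 0.3081], [0.4354, 0.2148], [0.4161, 0.246]] mid [0.5    0.2769]
z28 [[0.5642, 0.3362], [0.5837, 0.3054], [0.4361, 0.213], [0.417, 0.2439]]
[[0.64741854 0.06802    0.028     ]
 [0.48539421 0.02201115 0.028     ]]
ring [[ 0.76127881 -0.08162667  0.016     ]]
```

```bash
cat >> h.py <<'E'
FO=np.array([0.568,0.0455,0.]); a=np.arctan2(.956,-.2935)
FX=np.array([np.cos(a),np.sin(a),0]); FY=np.array([-np.sin(a),np.cos(a),0]); Z=np.array([0,0,1.])
def W(x,y,z): return FO+x*FX+y*FY+z*Z
RA=np.c_[FX,-FY,-Z]; RB=np.c_[-FX,FY,-Z]
def F(p): d=np.array(p)-FO; return np.round([d@FX,d@FY,d[2]],4)
E
python3 - <<'E'
from h import *
P=W(-.207,.004,.33); q0=np.array(sense()["joint_pos"])
js=[inverse_kinematics(P,R) for R in(RA,RB)]
print(js)
c=[np.inf if j is None else abs(np.array(j)[6]) for j in js]
R=(RA,RB)[int(np.argmin(c))]; np.save("R.npy",R)
p=np.array(sense()["position"]); move_l(p+[0,0,.12])
movep(P,R); command_gripper(.06)
move_l(W(-.207,.004,.06))
print(move_l(W(-.207,.004,.025),feed=.05,until_force=8))
s=sense();print(s["time_s"],F(s["position"]),s["wrist_force"],s["finger_gap"])
im,d=camera("side");cv2.imwrite("pics/side1.png",cv2.resize(im[100:300,150:350,::-1],None,fx=3,fy=3))
E
```

```text
[array([-0.46033521,  0.48894699,  0.94998191,  1.55698261, -0.40690776,
        1.30673772,  0.83950305]), array([-0.53846434,  0.5562753 ,  1.11436248,  1.56070104, -0.50790423,
        1.34473297, -2.21149616])]
False
7.4417 [-0.2072  0.0039  0.0251] [ 0.77294965 -0.457951   -0.27200918] 0.060116622355452065
```

View pics/side1.png

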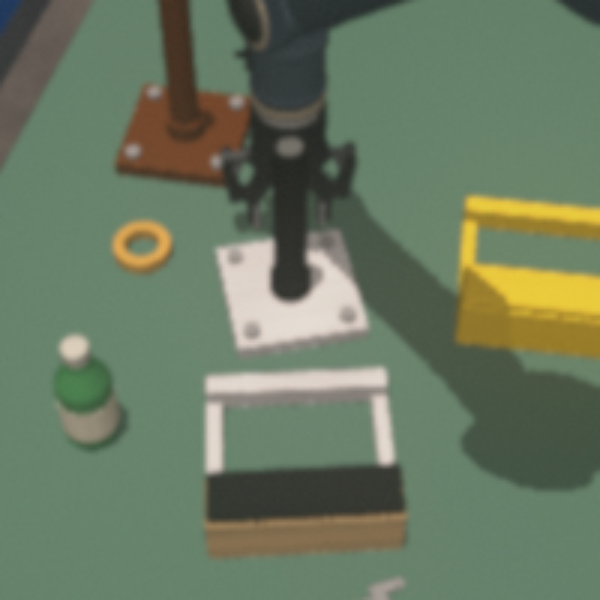

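The hand is behind the foot, with fingers either side of the pipe line at about (245,215) and (325,215). It is clear of the brown look-alike and the ring, so I'll push now.

```bash
python3 - <<'E'
from h import *
def st(): s=sense();print(round(s["time_s"],2),F(s["position"]),np.round(s["wrist_force"],1))
print(move_l(W(-.165,.004,.025),feed=.04,until_force=20)); st()
print(move_l(W(-.134,.004,.025),feed=.025,until_force=20)); st()
im,d=camera("top");np.savez("top1.npz",im=im,d=d)
cv2.imwrite("pics/top1.png",cv2.resize(im[120:250,160:310,::-1],None,fx=4,fy=4,interpolation=cv2.INTER_CUBIC))
E
```

```text
False
8.69 [-0.1649  0.0039  0.025 ] [-1.  -1.9  0.5]
False
10.08 [-0.1403  0.0043  0.026 ] [  4.9 -14.1  -3.9]
```

View pics/top1.png

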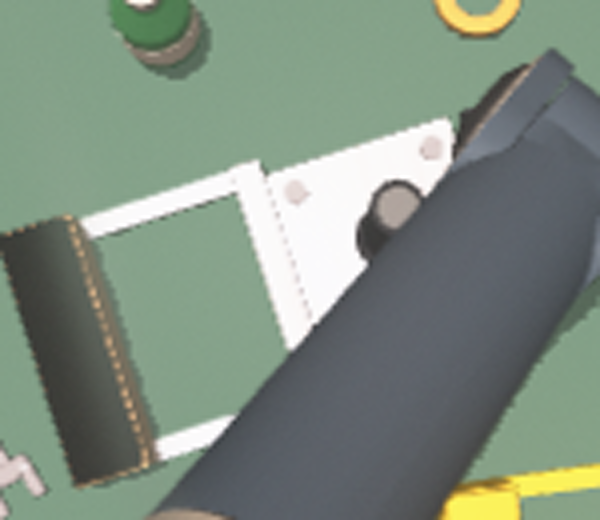

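The foot now lies along the bar: the only gap is the thin line from (270,180) to (310,320). The push force built up as expected. I'll back off, check that it's square, and raise the closed hand behind the pipe.

```bash
python3 - <<'E'
from h import *
def st(): s=sense();print(round(s["time_s"],2),F(s["position"]),np.round(s["wrist_force"],1))
move_l(W(-.185,.004,.027),feed=.1); move_l(W(-.185,.004,.33),feed=.25)
command_gripper(0.0)
im,d=camera("side");np.savez("side2.npz",im=im)
cv2.imwrite("pics/side2.png",cv2.resize(im[130:300,180:330,::-1],None,fx=3.5,fy=3.5))
# foot/bar corners: white blob outline in side view
for n,c in(("top",0),):
    im,d=camera(n);cv2.imwrite("pics/top2.png",cv2.resize(im[120:250,160:310,::-1],None,fx=4,fy=4,interpolation=cv2.INTER_CUBIC))
print("pipe top from top1",F(ray("top",[[400/4+160,205/4+120]],.215)[0]))
st()
E
```

```text
pipe top from top1 [-0.0656 -0.0091  0.215 ]
12.85 [-0.185  0.004  0.33 ] [ 0.1 -0.4  0.1]
```

View pics/side2.png

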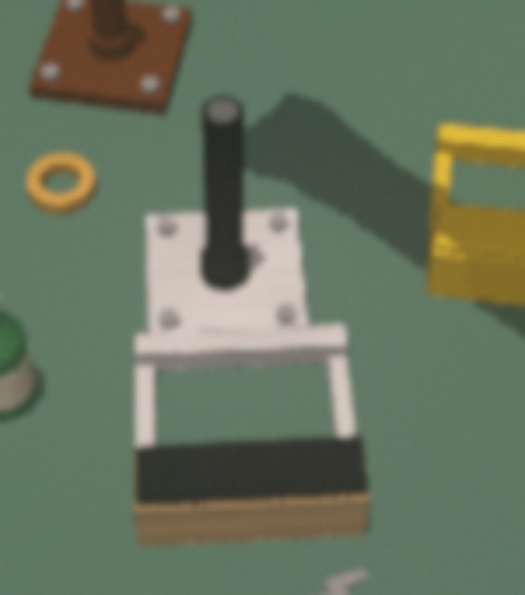

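The riser is upright and square against the bar, with the pipe at y ≈ -9 mm and its top at (222,108) in the crop. Next I'll tip it along the computed arc.

```bash
cat > tip.py <<'E'
from h import *
def st(l=""): s=sense();print(l,round(s["time_s"],2),F(s["position"]),np.round(s["wrist_force"],1))
Y=-.009;A=.18;B=-.081
def tcp(deg):
    t=np.radians(deg);c,s=np.cos(t),np.sin(t)
    return W(-.018*s+B*c+A*s-.011, Y, -B*s+A*c+.025)
E
python3 - <<'E'
from tip import *
R=np.load("R.npy")
for t in range(0,85,12): assert inverse_kinematics(tcp(t),R) is not None
move_l(W(-.14,Y,.33),feed=.2); move_l(W(-.13,Y,.205),feed=.15)
print(move_l(tcp(0),feed=.03,until_force=6)); st(0)
for t in range(5,61,5):
    if move_l(tcp(t),feed=.06,until_force=12): st("FORCE"); break
    st(t)
im,d=camera("side");cv2.imwrite("pics/side3.png",cv2.resize(im[130:300,180:330,::-1],None,fx=3.5,fy=3.5))
E
```

```text
False
0 15.63 [-0.0923 -0.0089  0.205 ] [-0.1 -0.6 -0.2]
5 16.05 [-0.0778 -0.0087  0.2117] [-0.3 -2.7  0. ]
10 16.46 [-0.0623 -0.0092  0.2166] [ 0.1 -3.8  1.6]
15 16.87 [-0.0468 -0.0092  0.22  ] [ 0.4 -3.3  1.9]
20 17.27 [-0.0312 -0.0092  0.2219] [ 0.8 -2.1  2.2]
25 17.69 [-0.0153 -0.0091  0.2224] [ 0.6 -2.   1.6]
30 18.11 [ 0.0006 -0.0091  0.2213] [ 1.1 -0.6  2.7]
35 18.52 [ 0.0164 -0.0091  0.2188] [ 0.5 -1.7  4.1]
40 18.94 [ 0.0319 -0.009   0.2147] [ 0.9 -0.2  2.6]
45 19.36 [ 0.047  -0.009   0.2092] [ 0.8 -0.4  2.4]
50 19.78 [ 0.0616 -0.0089  0.2024] [-0.2 -0.7  2. ]
55 20.21 [ 0.0758 -0.0088  0.1942] [0.1 0.7 1.2]
60 20.63 [ 0.0894 -0.0087  0.1847] [ 0.9 -0.1  1. ]
```

View pics/side3.png

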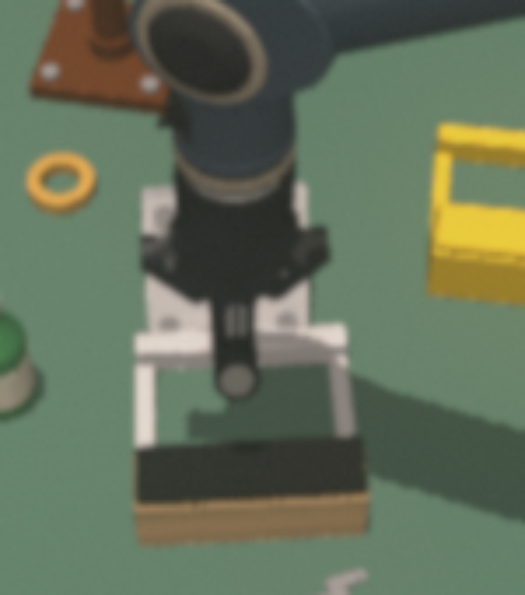

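The pipe leans about 60° against the closed fingers, with its top end at (236,380). It's on course, so I'll go on slowly.

```bash
python3 - <<'E'
from tip import *
for t in (63,66,69,72,74,76,78,80):
    if move_l(tcp(t),feed=.03,until_force=8): st("FORCE"); break
    st(t)
sleep(.4); st()
im,d=camera("side");cv2.imwrite("pics/side4.png",cv2.resize(im[130:300,180:330,::-1],None,fx=3.5,fy=3.5))
E
```

```text
63 21.17 [ 0.0967 -0.0089  0.1787] [-0.4 -0.6  0.6]
66 21.65 [ 0.1042 -0.009   0.1721] [-0.1  0.8  0.7]
69 22.13 [ 0.1114 -0.0089  0.1649] [-0.3  0.   0.7]
72 22.62 [ 0.1182 -0.0089  0.1575] [-0.3 -0.8  0. ]
74 22.99 [ 0.1226 -0.0089  0.1523] [0.2 0.5 0.9]
76 23.37 [ 0.1268 -0.0089  0.1469] [0.1 0.5 0.5]
78 23.74 [ 0.1308 -0.0089  0.1414] [-0.   0.9  0.3]
80 24.12 [ 0.1346 -0.0089  0.1358] [-0.3  0.1  0.6]
 24.52 [ 0.1344 -0.009   0.1361] [-0.5 -0.1  0.4]
```

View pics/side4.png

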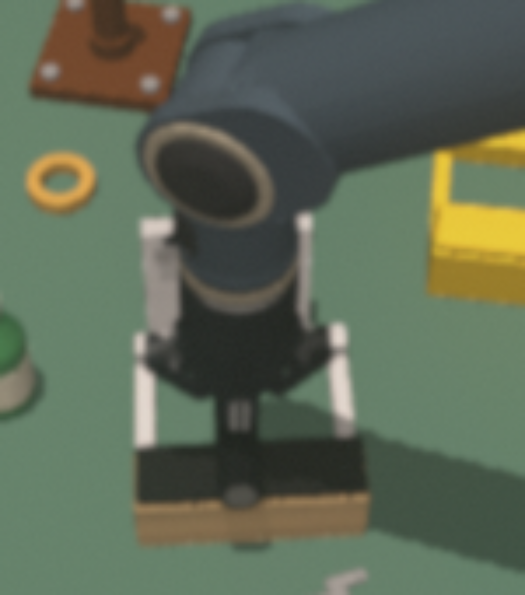

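The pipe seems to be down on the rest, with its end at (240,497). I'll lift the hand clear and check where the riser lies from above.

```bash
python3 - <<'E'
from tip import *
p=np.array(sense()["position"]); move_l(p+[0,0,.03],feed=.08); move_l(p+[0,0,.25],feed=.25)
q=np.array(sense()["joint_pos"]); q[0]-=.9; move_joints(q); sleep(.3); st()
im,d=camera("side");im2,d2=camera("top");np.savez("end.npz",im=im,im2=im2,d2=d2)
a=cv2.resize(im[130:300,180:330],None,fx=2.6,fy=2.6); b=cv2.resize(im2[110:280,130:280],None,fx=2.6,fy=2.6)
cv2.imwrite("pics/end.png",np.hstack([a,b])[:,:,::-1])
E
```

```text
28.22 [0.5722 0.2139 0.3847] [-0.3  0.4 -0.3]
```

View pics/end.png

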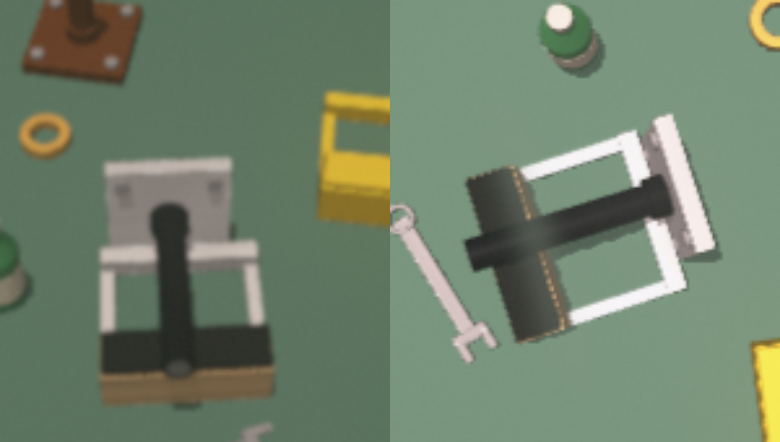

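```bash
python3 - <<'E'
from tip import *
d2=np.load("end.npz")["d2"]; p=camera_params("top")
v,u=np.mgrid[:384,:512]; 
X=(np.stack([(u-p["K"][0,2])*d2/p["K"][0,0],(v-p["K"][1,2])*d2/p["K"][1,1],d2],-1)@p["rotation"].T+p["position"]).reshape(-1,3)
G=np.c_[(X-FO)@FX,(X-FO)@FY,X[:,2]]
up=G[(abs(G[:,1]+.0)<.09)&(G[:,0]>-.08)&(G[:,0]<0)&(G[:,2]>.115)&(G[:,2]<.16)]
print("foot upper edge x",np.percentile(up[:,0],[2,50,98]).round(4),"y",np.percentile(up[:,1],[1,50,99]).round(4),"z",np.percentile(up[:,2],[50,98]).round(4))
for x0 in(.03,.07,.11,.15,.18):
    k=G[(abs(G[:,0]-x0)<.01)&(abs(G[:,1])<.06)&(G[:,2]>.06)&(G[:,2]<.14)]
    k=k[k[:,2]>np.percentile(k[:,2],98)-.01] if len(k) else k
    if len(k): print(x0,"pipe y",k[:,1].mean().round(4),"top z",np.percentile(k[:,2],95).round(4))
print("rear edge by ray",[F(r) for r in ray("top",[[238.5,153.5],[255,203.5]],.129)])
E
```

```text
foot upper edge x [-0.0356 -0.0251 -0.0124] y [-0.0721 -0.0083  0.0547] z [0.129  0.1335]
0.03 pipe y -0.009 top z 0.0899
0.07 pipe y -0.0093 top z 0.0951
0.11 pipe y -0.0088 top z 0.1006
0.15 pipe y -0.0094 top z 0.1066
0.18 pipe y -0.0097 top z 0.1098
rear edge by ray [array([-0.0373, -0.073 ,  0.129 ]), array([-0.0367,  0.0529,  0.129 ])]
```

The pipe lies on the pad with a slope of about 0.13 rad. Its origin is about 28 mm behind the bar face and at y ≈ -9 mm. The hand is clear, so I'll hand the job in.

```bash
python3 -c "
from rig import *
print(finish_job())"
```

```text
the job is handed in; nothing more can be done
None
```

I handed the job in: the riser lies on its side with the pipe on the padded rest and the foot within about 2 mm of its expected place against the bar, the bystanders look undisturbed, and the hand is clear; `finish_job()` gave no verdict.

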